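# Clamp the lid of a spawn tub in its sealing frame

### The job

The blue lid lies loose on the tub in the sealing frame. Push the yellow clamp strap round with a finger until it lies fully home across the lid, in its keeper; only then push the red cam lever fully down, so that the pad holds the lid, and take the hand away. Nothing is to be picked up: leave the lid seated on the tub, and leave the bottle, jar and dish standing where they are.

Things in the scene. Friction and masses are not known exactly. Their poses are not given: they have to be found in the camera images.
- frame: Sealing frame, fixed to the bench: grey base plate 200 (x) x 230 (y) x 10 mm high with a frosted tub (150 x 110 mm, rim 76 mm above the bench) in its middle. Origin: centre of the plate's underside, on the bench; z up. The strap's round pivot post (radius 11 mm) stands at (0, -80) mm in its x, y, the keeper at (0, 87) mm.
- keeper (a point): Dark steel keeper that receives the strap's end; this point is the centre of its jaw's top, 125 mm above the bench, at the frame's (7, 87) mm. 16 mm wide in the frame's y. Its upright stands behind the strap (frame x +15 to +27 mm); its jaw reaches over the strap to x = -12 mm. The strap arrives from the frame's -x side.
- strap (a joint): Yellow steel clamp strap, in rad: 0 = fully home across the lid, pointing along the frame's +y (hard stop); positive = swung open, anticlockwise from above, at 1.57 it points along the frame's -x. Starts 0.9 to 1.45. It turns level about the post; stiff hinge (0.1 N m), stays where left. Bar 24 mm wide, 10 mm thick, underside 104, top 114 mm above the bench.
- strap_end (a point): Middle of the free end face of the yellow strap, 175 mm from the pivot axis, 109 mm above the bench.
- lever (a joint): Red cam lever on the strap, moving in the strap's vertical plane, in rad: 0 = fully down, level along the strap (hard stop); positive = raised. Starts 0.70 to 0.90. Its hinge is 80 mm from the strap's pivot axis, 125 mm above the bench; from there it points back towards the pivot post. It takes 0.12 N m, near the end 0.2 N m as the pad meets the lid; stays where left.
- lever_tip (a point): End of the red lever's grip, on its upper face, 82 mm from the lever's hinge. The red grip is 20 mm wide, 10 mm thick and covers 28 to 82 mm from the hinge; when fully down its upper face is 130 mm above the bench.
- pad: Black rubber pad, radius 12 mm, under the strap below the lever's hinge; origin in the middle of its lower face. It hangs 4 to 5 mm above the lid with the lever raised; the lever drives it down onto the lid, where a spring presses it with about 6 N.
- lid: Loose blue lid, 158 x 118 mm, 10 mm thick, 150 g; with a 6 mm deep plug inside the tub, 2 mm play all round. Origin in the middle of its plate's underside, 76 mm above the bench; its top is 86 mm above the bench, 18 mm below the strap.
- bottle: Bystander: glass bottle with blue cap, radius 35 mm, 150 mm high, origin under its centre. Stands beyond the tub (frame's +x side).
- jar: Bystander: small amber jar with white cap, radius 25 mm, 60 mm high, origin under its centre. Stands on the frame's -x or +y side, beside the base plate.
- dish: Bystander: clear culture dish, radius 30 mm, 16 mm high, origin under its centre. Stands on the frame's -x or +y side, beside the base plate.
Things that resemble listed ones, but are neither listed nor needed, are in the scene too. Of the things shaped like the lid, the blue one is meant.

How it is judged:
On the way, in this order (a step that is already met when the one before it is completed fails the run):
1. the strap lies home across the lid while the lever is still raised (value of joint strap below 0.06 rad and value of joint lever above 0.5 rad), for 0.1 s.
2. the lever is pushed fully down, the strap still home (value of joint strap below 0.06 rad and value of joint lever below 0.08 rad), for 0.2 s.
At the end, for the whole second after the job is handed in: Strap within 0.06 rad of home, lever within 0.08 rad of fully down, the pad pressing on the lid with more than 2 N, the lid seated on the tub (within 8 mm of centre, 4 mm in height), bottle, jar and dish upright and within 20 mm of where they stood (all of step 2 and contact force between pad and lid above 2 N and horizontal distance between lid and frame below 0.008 m and z of lid in the frame of frame between 0.072 and 0.08 m and distance of each of bottle, jar, dish from where it was at the start of the episode below 0.02 m and angle between each of bottle, jar, dish's own z axis and vertical below 0.2 rad); the robot touches nothing.
It fails at once if the lever is pushed down before the strap is over the lid (value of joint strap above 0.12 rad and value of joint lever below 0.4 rad).
It fails at once if the lid is lifted or pushed off its seat (z of lid in the frame of frame above 0.084 m or horizontal distance between lid and frame above 0.012 m).
It fails at once if a bystander is lifted, moved or knocked over (distance of any of bottle, jar, dish from where it was at the start of the episode above 0.02 m or angle between any of bottle, jar, dish's own z axis and vertical above 0.3 rad).
It also fails if it takes over 48 s, if anything falls off the work surface, if the arm or the gripper's body presses on something with over 40 N, if the wrist force passes 120 N, or if a joint passes its speed limit or range.

### The arm

A 6-joint arm with a two-finger parallel gripper is mounted at the origin on the work surface. World frame = base frame: x ahead of the robot, y to its left, z up, the work surface at z = 0. Lengths are in m, angles in rad, forces in N, time in s.
With the tool pointing down it reaches from about 0.325 to 0.775 m from the base axis. Payload 5.5 kg.
Tool frame: the origin (TCP) lies between the finger pads; the fingertips stand 11 mm ahead of it and the grasp point (between the pads) lies 8 mm behind it; z points along the fingers, y is the line along which they close (so a half turn about z gives the same grasp; the last joint's range is limited). The gripper opens to 88 mm and grips with 3 to 60 N. Pads are 20 mm wide; open, the fingers measure 115 mm over their backs; the gripper's body (75 mm by 178 mm) begins 61 mm behind the grasp point.
Start: joints at [-1.376, 0.091, 1.231, -0, 1.82, -0.057], TCP at [0.149, -0.581, 0.234] pointing down, gripper open.
Joint ranges: [-2.87, 2.87], [-0.86, 2.18], [0.17, 2.46], [-1.51, 4.65], [0.06, 2.69], [-2.65, 2.65]. Speed limits (rad/s): [2.57, 2.57, 3.01, 3.14, 3.14, 3.14].

### API

Orientations are given as a unit quaternion [w, x, y, z].
In Python, from plant import bot gives the robot as it stands.
- The arm moves only by the shell command python3 -m jog 'ROWS' [FORCE]. ROWS is a JSON object of lists of equal length, an entry for each row: "dp": the shift along the tool's x, y, z in m, a list of three; "angular": the turn, a rotation vector about the tool's x, y, z in degrees, a list of three; "gripper": the finger opening in m, from 0 to 0.0878. A call has 1 to 10 rows; each row is the pose to reach, as a shift and turn from the pose commanded when the call began, along the tool's axes at that moment; what a row does not reach only later rows make up. A row lasts 1/10 s, in which the tool goes at most 50 mm and 8.59 degrees, less where a joint would pass 70% of its speed; a pose out of reach is approached as far as the arm can. A call with a gripper value outside its range is refused whole. The fingers move at their own pace and stop on an object; FORCE is the grip in N (left out, the last holds). Time passes only in rows, so rows that repeat a pose let the fingers close. It gives the time, the measured TCP pose, the force, the opening and the grip force at its end, in the units of the state.
- bot.get_obs(): the state, without advancing time (a new reading comes with each control period).
- bot.get_image(name): name is "side" or "top"; returns (picture, depth): 400x640x3 uint8, red, green, blue; 400x640 float32, m along the optical axis (not along the pixel's ray), 0 where there is no reading.
- bot.camera_model(name): a dict with "K" (3x3 intrinsics, pixels), "k1" (the pictures are not rectified: a ray, as slopes to the right and down, at radius r is drawn at 1 + k1 r^2 times it, then the intrinsics apply), "xyz" and "attitude" of the camera in the world. Camera axes: x right, y up, looking along -z (the intrinsics and any distortion apply to the point x, -y, -z); pixel columns grow to the right and rows downward; lengths in m; the calibration is good to about 2 mm. A picture is of the moment at which its call begins. camera_model takes no time and is no camera call.
- bot.close_job(): hands the job in; it is judged then, once.
The state is a dict: "clock": time; "q": joint angles; "joint_velocities": joint speeds; "tau": joint torques, N m; "tool_pos": TCP position; "orientation": TCP orientation; "ft_force": force on the tool from outside, world axes, zero at the start; "torque": the same for the moment, N m; "opening": finger opening in m; "finger_force": force on a finger pad.
Only numpy, scipy, OpenCV 4.12 (cv2) and the standard library are available. Lean on these libraries where they do the work, as an engineer would, in place of code of your own. Each camera call takes 0.05 s, during which the arm holds its last target. There are 200 camera calls.

## Working session

There is one attempt and no reset: what is moved stays moved. The work goes in short steps, Python scripts to look and compute and a shell command to move; the robot and the scene stay as the last step left them, time stands still between calls to the robot, and variables do not carry over. Pictures are saved under pics/ and viewed, at most 12 in all, crops included, and the job is handed in when it is done.

```bash
mkdir -p pics; ls; python3 - <<'E'
from plant import bot
import cv2,numpy as np
o=bot.get_obs();print(o)
for n in("side","top"):
    im,d=bot.get_image(n);cv2.imwrite(f"pics/{n}0.png",im[:,:,::-1]);np.save(f"{n}0.npy",d);print(n,bot.camera_model(n))
E
```

```text
pics
{'clock': 0.0, 'q': array([-1.37572314e+00,  9.18517399e-02,  1.23190366e+00,  1.20894905e-05,
        1.81980797e+00, -5.67387745e-02]), 'joint_velocities': array([ 0.00104519,  0.00058049,  0.00213219, -0.00017324,  0.00042941,
       -0.00134808]), 'tau': array([ 6.54329284e-06, -4.46446788e+01, -4.06449687e+01,  6.99665258e-02,
        2.91547109e-02, -1.14473414e-04]), 'tool_pos': array([ 0.14941947, -0.58080124,  0.2325011 ]), 'orientation': array([-9.83405678e-04,  9.92083639e-01,  1.25575003e-01, -6.22542858e-05]), 'ft_force': array([ 0.00708044, -0.33921959, -0.135735  ]), 'torque': array([ 0.02140501, -0.00134643,  0.01173403]), 'finger_force': 0.0, 'opening': 0.08782566612141608}
side {'K': array([[374.18991835,   0.        , 320.68741491],
       [  0.        , 374.18991835, 201.39312164],
       [  0.        ,   0.        ,   1.        ]]), 'k1': 0.014852082126597206, 'xyz': array([0.29049549, 0.42384331, 0.58220735]), 'attitude': array([-0.25810618, -0.11861451,  0.39057869,  0.87564838])}
top {'K': array([[368.40767366,   0.        , 318.58612612],
       [  0.        , 368.40767366, 200.67601439],
       [  0.        ,   0.        ,   1.        ]]), 'k1': -0.07327701717013255, 'xyz': array([4.24986056e-01, 2.03707491e-04, 9.21141193e-01]), 'attitude': array([ 0.70777175,  0.0700876 , -0.06309122, -0.70011883])}
```

View pics/top0.png

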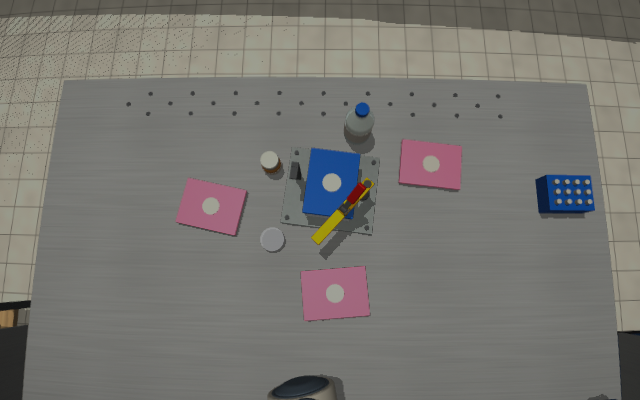

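View pics/side0.png

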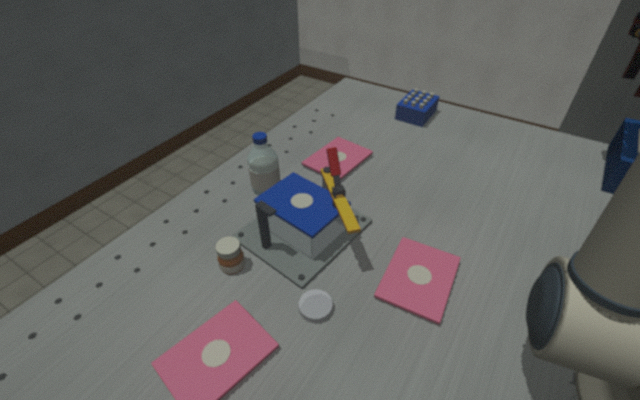

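The top view has frame y to the left and x up. The pivot is at about (366,190), the yellow strap's end at (318,240), the keeper at (295,171) and the red lever at (356,194). The bottle is at (360,120), jar at (270,161) and dish at (272,240). The blue lid at (332,183) is the only blue plate. The pink plates are decoys, and the blue block at (566,193) is a box with studs.

```bash
cat >h.py <<'E'
import numpy as np,cv2
from scipy.spatial.transform import Rotation as R
from plant import bot
def ray(n,uv):
    c=bot.camera_model(n)
    p=cv2.undistortPoints(np.array(uv,float).reshape(-1,1,2),c["K"],np.array([c["k1"],0,0,0.]))[:,0]
    a=c["attitude"]; r=R.from_quat([a[1],a[2],a[3],a[0]])
    return c["xyz"],r.apply(np.c_[p[:,0],-p[:,1],-np.ones(len(p))])
def plane(n,uv,z):
    o,d=ray(n,uv); return o+d*((z-o[2])/d[:,2])[:,None]
def mask(im,col):
    h=cv2.cvtColor(im,cv2.COLOR_RGB2HSV)
    lo,hi={"blue":((105,120,40),(125,255,255)),"yellow":((22,150,80),(33,255,255)),"red":((0,170,60),(6,255,255))}[col]
    m=cv2.inRange(h,lo,hi)
    if col=="red": m|=cv2.inRange(h,(174,170,60),(180,255,255))
    return m
def comps(m,a=20):
    n,l,s,c=cv2.connectedComponentsWithStats(m)
    return [(l==i,s[i],c[i]) for i in range(1,n) if s[i][4]>a]
E
python3 - <<'E'
from h import *
np.set_printoptions(precision=4,suppress=True)
im=cv2.imread("pics/top0.png")[:,:,::-1].copy()
for col,z in(("blue",.086),("yellow",.114),("red",.15)):
    for m,s,c in comps(mask(im,col)):
        v,u=np.nonzero(m); P=plane("top",np.c_[u,v],z)[:,:2]
        r=cv2.minAreaRect(P.astype(np.float32)*1000); print(col,s,c,"rect mm",r); 
        if col!="blue":print(cv2.boxPoints(r).round(0).tolist())
# pale things: plate corners bolts at (297,152),(377,157),(287,217),(367,228)
print("bolts",plane("top",[(297,152),(377,157),(287,217),(367,228)],.012))
print("jar,dish,bottle cap,keeper",plane("top",[(270,158)],.06),plane("top",[(272,240)],.016),plane("top",[(362,110)],.15),plane("top",[(296,171)],.125))
d=cv2.resize(im[90:270,240:400],None,fx=3.3,fy=3.3,interpolation=cv2.INTER_CUBIC)
cv2.imwrite("pics/crop0.png",d[:,:,::-1])
E
```

```text
blue [355 102  14  15 158] [361.7468 109.3354] rect mm ((812.0446166992188, -92.94122314453125), (31.77460479736328, 35.3786735534668), 46.860801696777344)
blue [ 302  148   58   68 2646] [329.017  179.9418] rect mm ((628.0988159179688, -19.530014038085938), (118.20161437988281, 157.523193359375), 83.60333251953125)
blue [ 536  175   59   38 1646] [562.5753 194.2503] rect mm ((608.380615234375, -577.8151245117188), (90.7989730834961, 142.88833618164062), 0.39837655425071716)
blue [345 208   9  11  55] [349.8909 214.3273] rect mm ((552.94140625, -65.25655364990234), (14.551175117492676, 27.97674560546875), 45.52713394165039)
yellow [359 181  15  19  54] [365.7407 190.7407] rect mm ((603.0733642578125, -96.76347351074219), (7.640916347503662, 49.80290603637695), 53.50709915161133)
[[581.0, -85.0], [621.0, -115.0], [625.0, -109.0], [585.0, -79.0]]
yellow [311 210  34  35 420] [327.7167 226.3905] rect mm ((522.5968017578125, -12.188034057617188), (23.85735321044922, 87.76890563964844), 47.2863655090332)
[[482.0, 9.0], [547.0, -51.0], [563.0, -33.0], [498.0, 26.0]]
red [347 183  19  21 188] [355.9415 192.9096] rect mm ((589.3262939453125, -70.87689208984375), (19.226375579833984, 47.32990646362305), 54.5704345703125)
[[564.0, -65.0], [603.0, -92.0], [614.0, -77.0], [576.0, -49.0]]
bolts [[ 0.7259  0.0675  0.012 ]
 [ 0.7145 -0.1388  0.012 ]
 [ 0.5562  0.0886  0.012 ]
 [ 0.5307 -0.1105  0.012 ]]
jar,dish,bottle cap,keeper [[0.6942 0.1296 0.06  ]] [[0.4981 0.1236 0.016 ]] [[ 0.7805 -0.0864  0.15  ]] [[0.644  0.0603 0.125 ]]
```

View pics/crop0.png

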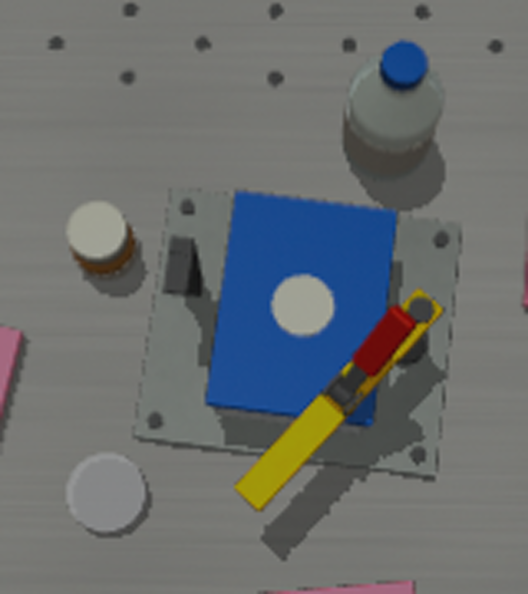

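The lid measures 118x158 mm, as specified, and its centre is at (0.628, -0.0195). Frame yaw is about -6.4°. The computed pivot is at (0.619, -0.099), 174 mm from the strap end (175 expected), so the strap stands at about 0.945 rad. The keeper fits too.

I'll move high to a spot behind the strap, close the fingers and turn to frame alignment.

```bash
python3 -m jog '{"dp":[[0.02,-0.018,0],[0.055,-0.05,0],[0.09,-0.083,0],[0.125,-0.116,0],[0.16,-0.149,0],[0.195,-0.182,0],[0.23,-0.214,0],[0.265,-0.246,0],[0.3,-0.279,0],[0.335,-0.311,0]],"angular":[[0,0,-4],[0,0,-11],[0,0,-18],[0,0,-25],[0,0,-32],[0,0,-39],[0,0,-46],[0,0,-54],[0,0,-62],[0,0,-69.2]],"gripper":[0,0,0,0,0,0,0,0,0,0]}' 20
```

```text
clock: 1.1
tool_pos: [0.3969, -0.1946, 0.2334]
orientation: [0.0, 0.744, 0.669, 0.0]
ft_force: [1.0, -0.7, 0.4]
opening: 0.0113
finger_force: 0.0
```

```bash
python3 -m jog '{"dp":[[0.035,0.018,0],[0.07,0.035,0],[0.105,0.053,0],[0.14,0.07,0],[0.16,0.08,0],[0.16,0.08,0],[0.16,0.08,0],[0.16,0.08,0]],"angular":[[0,0,0],[0,0,0],[0,0,0],[0,0,0],[0,0,0],[0,0,0],[0,0,0],[0,0,0]],"gripper":[0,0,0,0,0,0,0,0]}' && python3 - <<'E'
from h import *
im,d=bot.get_image("top");cv2.imwrite("pics/top1.png",im[90:290,220:440,::-1].repeat(2,0).repeat(2,1))
im,d=bot.get_image("side");cv2.imwrite("pics/side1.png",im[90:330,200:480,::-1].repeat(2,0).repeat(2,1))
p=np.hstack([cv2.imread("pics/top1.png"),cv2.resize(cv2.imread("pics/side1.png"),(352,400)) [:, :]])
cv2.imwrite("pics/pair1.png",p)
E
```

```text
clock: 1.9
tool_pos: [0.4932, -0.0472, 0.2335]
orientation: [0.0, 0.746, 0.666, -0.0]
ft_force: [-0.7, 0.5, 0.1]
opening: 0.0004
finger_force: 0.0
```

View pics/pair1.png

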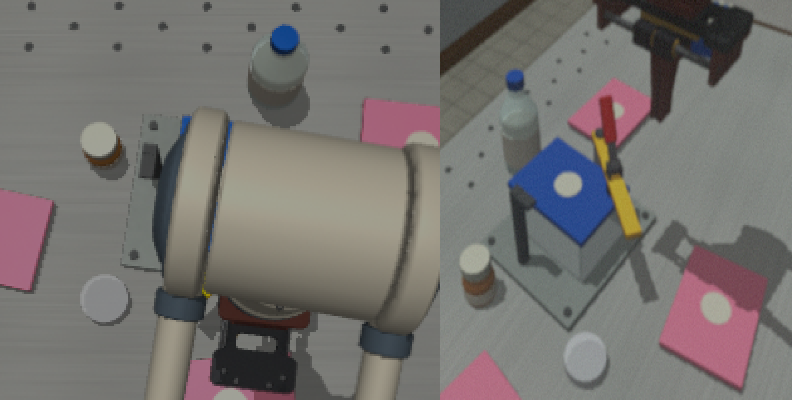

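The side view shows the closed fingertips clear of the strap on its trailing side, with nothing beneath them. I'll descend so the tips sit 97 mm above the bench (strap 104–114, lid 86).

```bash
python3 -m jog '{"dp":[[0,0,0.02],[0,0,0.045],[0,0,0.07],[0,0,0.095],[0,0,0.115],[0,0,0.125],[0,0,0.125],[0,0,0.125]],"angular":[[0,0,0],[0,0,0],[0,0,0],[0,0,0],[0,0,0],[0,0,0],[0,0,0],[0,0,0]],"gripper":[0,0,0,0,0,0,0,0]}' && python3 - <<'E'
from h import *
im,d=bot.get_image("side");cv2.imwrite("pics/side2.png",im[90:330,200:480,::-1].repeat(2,0).repeat(2,1))
E
```

```text
clock: 2.8
tool_pos: [0.494, -0.0467, 0.1097]
orientation: [0.001, 0.746, 0.666, 0.0]
ft_force: [0.2, 0.2, -0.4]
opening: 0.0007
finger_force: 0.0
```

View pics/side2.png

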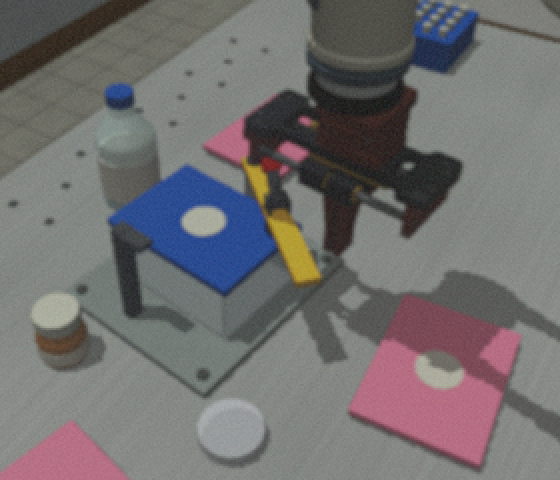

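The fingers stand just behind the strap without contact. To keep the gripper's body away from the raised lever, I'll push along frame +y first and then follow the arc.

```bash
python3 -m jog '{"dp":[[0.01,0,0],[0.02,0.002,0],[0.028,0.006,0],[0.035,0.014,0],[0.043,0.024,0],[0.051,0.033,0],[0.059,0.041,0],[0.067,0.049,0],[0.073,0.058,0],[0.079,0.067,0]],"angular":[[0,0,0],[0,0,0],[0,0,0],[0,0,0],[0,0,0],[0,0,0],[0,0,0],[0,0,0],[0,0,0],[0,0,0]],"gripper":[0,0,0,0,0,0,0,0,0,0]}' && python3 - <<'E'
from h import *
im,d=bot.get_image("side");cv2.imwrite("pics/side3.png",im[90:330,200:480,::-1].repeat(2,0).repeat(2,1))
E
```

```text
clock: 3.85
tool_pos: [0.5699, 0.0252, 0.1085]
orientation: [-0.0, 0.745, 0.667, -0.0]
ft_force: [-0.2, -1.3, -0.8]
opening: 0.0005
finger_force: 0.4
```

View pics/side3.png

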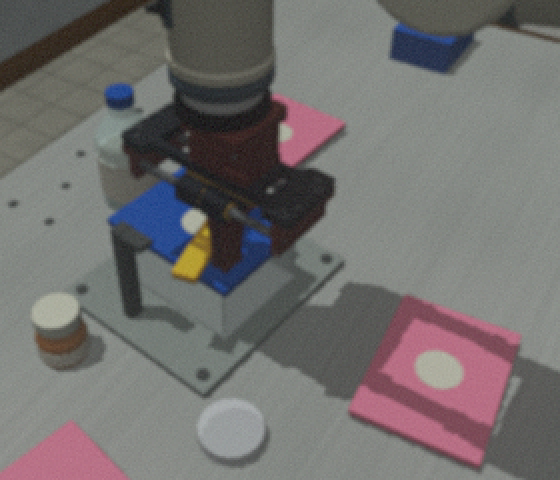

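The finger is driving the strap over the lid, with its end at (190,265) and the keeper's jaw at (130,235). Now the rest of the way.

```bash
python3 -m jog '{"dp":[[0.004,0.007,0],[0.006,0.014,0],[0.009,0.021,0],[0.011,0.027,0],[0.012,0.032,0],[0.013,0.036,0],[0.013,0.038,0],[0.013,0.04,0],[0.013,0.04,0]],"angular":[[0,0,0],[0,0,0],[0,0,0],[0,0,0],[0,0,0],[0,0,0],[0,0,0],[0,0,0],[0,0,0]],"gripper":[0,0,0,0,0,0,0,0,0]}'
```

```text
clock: 4.8
tool_pos: [0.6105, 0.0332, 0.1087]
orientation: [0.0, 0.745, 0.667, 0.0]
ft_force: [-1.2, -0.1, 0.3]
opening: 0.0003
finger_force: 0.0
```

```bash
python3 -m jog '{"dp":[[0,0.001,0],[0,0.002,0],[0,0.003,0],[0,0.004,0],[0,0.004,0]],"angular":[[0,0,0],[0,0,0],[0,0,0],[0,0,0],[0,0,0]],"gripper":[0,0,0,0,0]}'
```

```text
clock: 5.3
tool_pos: [0.6144, 0.0328, 0.1087]
orientation: [0.0, 0.745, 0.667, 0.0]
ft_force: [-0.1, -0.2, -0.3]
opening: 0.0005
finger_force: 0.2
```

```bash
python3 -m jog '{"dp":[[0,0.001,0],[0,0.002,0],[0,0.003,0],[0,0.004,0],[0,0.004,0]],"angular":[[0,0,0],[0,0,0],[0,0,0],[0,0,0],[0,0,0]],"gripper":[0,0,0,0,0]}'; python3 - <<'E'
from h import *
im,d=bot.get_image("side");cv2.imwrite("pics/side4.png",im[120:280,230:390,::-1].repeat(3,0).repeat(3,1))
E
```

```text
clock: 5.8
tool_pos: [0.6147, 0.0328, 0.1086]
orientation: [-0.003, 0.745, 0.667, -0.003]
ft_force: [-17.3, 1.6, 8.3]
opening: 0.0004
finger_force: 8.7
```

View pics/side4.png

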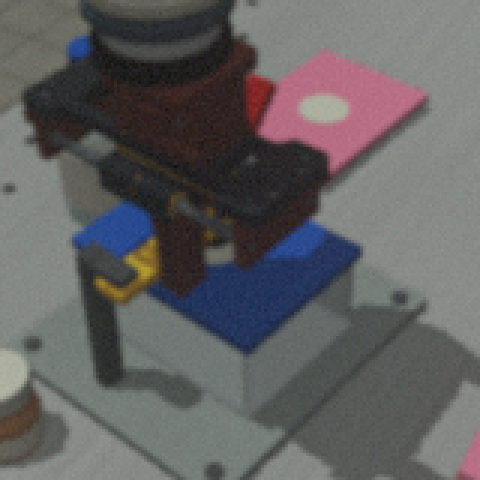

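The force rose to 17 N at a stop. The strap's end sits under the keeper's jaw at (120,270) and the lever is still up at (262,95). I'll back off, rise and check from above.

```bash
python3 -m jog '{"dp":[[0,-0.01,0],[0,-0.03,0],[0,-0.035,-0.02],[0,-0.05,-0.06],[0,-0.08,-0.1],[0,-0.12,-0.12],[-0.03,-0.15,-0.12],[-0.07,-0.17,-0.12],[-0.1,-0.18,-0.12],[-0.1,-0.18,-0.12]],"angular":[[0,0,0],[0,0,0],[0,0,0],[0,0,0],[0,0,0],[0,0,0],[0,0,0],[0,0,0],[0,0,0],[0,0,0]],"gripper":[0,0,0,0,0,0,0,0,0,0]}'; python3 - <<'E'
from h import *
np.set_printoptions(precision=1,suppress=True)
im,d=bot.get_image("top");cv2.imwrite("pics/top5.png",im[90:270,240:440,::-1].repeat(3,0).repeat(3,1))
for col,z in(("blue",.086),("yellow",.114),("red",.15)):
    for m,s,c in comps(mask(im,col)):
        v,u=np.nonzero(m); P=plane("top",np.c_[u,v],z)[:,:2]
        r=cv2.minAreaRect(P.astype(np.float32)*1000); print(col,s,cv2.boxPoints(r).round(0).tolist())
E
```

```text
clock: 6.85
tool_pos: [0.4273, -0.0495, 0.2295]
orientation: [0.002, 0.747, 0.665, 0.0]
ft_force: [0.7, 0.2, 1.3]
opening: 0.0006
finger_force: 0.0
blue [355 102  14  15 158] [[788.0, -92.0], [814.0, -117.0], [836.0, -93.0], [810.0, -69.0]]
blue [ 308  148   52   26 1059] [[642.0, -80.0], [700.0, -87.0], [713.0, 30.0], [655.0, 36.0]]
blue [ 536  175   59   38 1645] [[562.0, -507.0], [564.0, -650.0], [654.0, -649.0], [653.0, -506.0]]
blue [ 302  183   54   34 1340] [[543.0, -69.0], [614.0, -77.0], [628.0, 40.0], [556.0, 48.0]]
yellow [296 170  33  15 331] [[617.0, -10.0], [641.0, -13.0], [650.0, 58.0], [625.0, 61.0]]
yellow [348 178  25  12 147] [[604.0, -109.0], [629.0, -112.0], [636.0, -58.0], [611.0, -55.0]]
red [339 170  20  11 163] [[616.0, -35.0], [624.0, -79.0], [642.0, -76.0], [635.0, -32.0]]
```

View pics/top5.png

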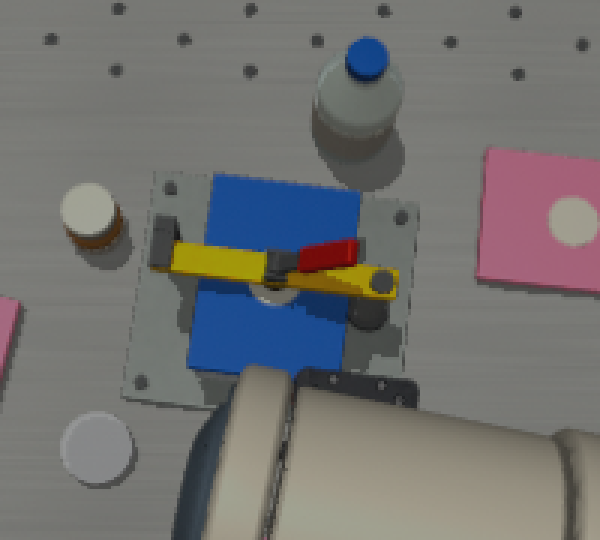

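Strap direction is 0.11–0.12 rad off world y and the frame is at 0.112, so the strap is home. Lever tip is at about (355,250) in the crop and still raised. Next I'll move above the lever at 28 mm from the pivot.

```bash
python3 -m jog '{"dp":[[0,0.025,0],[0,0.065,0],[0,0.11,0],[0,0.15,0],[0.001,0.18,0],[0.001,0.196,0],[0.001,0.196,0],[0.001,0.196,0],[0.001,0.196,0.01]],"angular":[[0,0,0],[0,0,0],[0,0,0],[0,0,0],[0,0,0],[0,0,0],[0,0,0],[0,0,0],[0,0,0]],"gripper":[0,0,0,0,0,0,0,0,0]}'; python3 - <<'E'
from h import *
im,d=bot.get_image("side");cv2.imwrite("pics/side6.png",im[80:280,230:430,::-1].repeat(3,0).repeat(3,1))
E
```

```text
clock: 7.8
tool_pos: [0.6233, -0.0672, 0.2203]
orientation: [0.001, 0.745, 0.667, 0.001]
ft_force: [-0.0, 1.0, 0.5]
opening: 0.0004
finger_force: 0.0
```

View pics/side6.png

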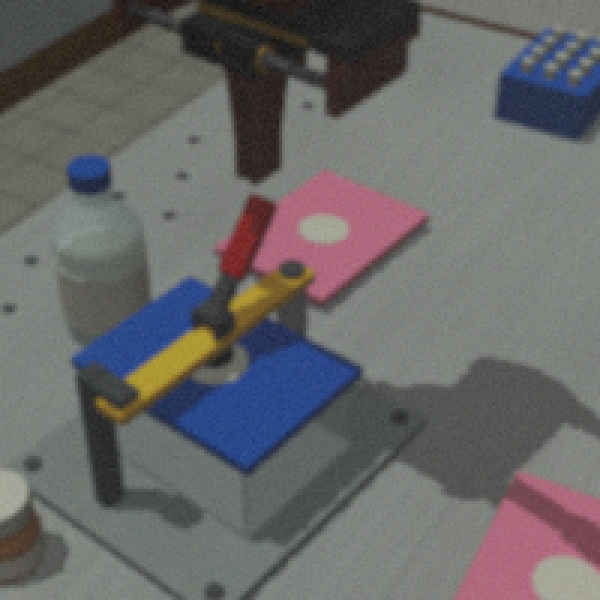

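The closed fingertips at (257,180) are right above the lever's tip at (260,200), and the strap lies in the keeper. Pushing down.

```bash
python3 -m jog '{"dp":[[-0.004,0,0.008],[-0.005,0,0.018],[-0.006,0,0.028],[-0.007,0,0.038],[-0.008,0,0.048],[-0.009,0,0.057],[-0.01,0,0.065],[-0.01,0,0.072],[-0.01,0,0.076],[-0.01,0,0.076]],"angular":[[0,0,0],[0,0,0],[0,0,0],[0,0,0],[0,0,0],[0,0,0],[0,0,0],[0,0,0],[0,0,0],[0,0,0]],"gripper":[0,0,0,0,0,0,0,0,0,0]}'
```

```text
clock: 8.85
tool_pos: [0.6218, -0.0775, 0.1418]
orientation: [-0.001, 0.745, 0.667, -0.0]
ft_force: [0.2, 0.0, 0.8]
opening: 0.0
finger_force: 0.0
```

```bash
python3 -m jog '{"dp":[[0,0,0.001],[0,0,0.002],[0,0,0.003],[0,0,0.003]],"angular":[[0,0,0],[0,0,0],[0,0,0],[0,0,0]],"gripper":[0,0,0,0]}'; python3 - <<'E'
from h import *
im,d=bot.get_image("side");cv2.imwrite("pics/side7.png",im[80:280,230:430,::-1].repeat(3,0).repeat(3,1))
E
```

```text
clock: 9.25
tool_pos: [0.6221, -0.0773, 0.1412]
orientation: [0.0, 0.745, 0.667, 0.001]
ft_force: [-2.2, 0.2, 6.4]
opening: 0.0001
finger_force: 3.1
```

View pics/side7.png

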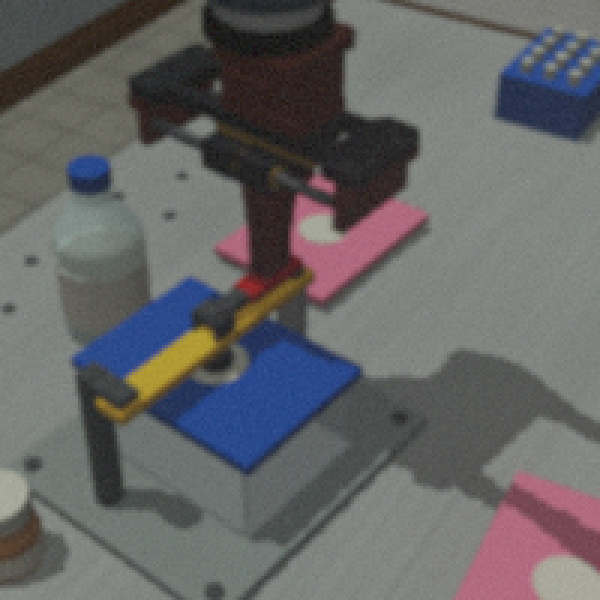

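The lever lies along the strap with the fingertip on it at (270,275). I'll press a little harder until the force shows the stop, then lift off.

```bash
python3 -m jog '{"dp":[[0,0,0.001],[0,0,0.002],[0,0,0.003],[0,0,0.003],[0,0,0.003]],"angular":[[0,0,0],[0,0,0],[0,0,0],[0,0,0],[0,0,0]],"gripper":[0,0,0,0,0]}'
```

```text
clock: 9.8
tool_pos: [0.6222, -0.0773, 0.1409]
orientation: [0.001, 0.745, 0.667, 0.001]
ft_force: [-6.5, 1.6, 15.2]
opening: 0.0007
finger_force: 7.6
```

The tip is stopped at 130 mm under 15 N, which matches a fully-down lever. Lifting away.

```bash
python3 -m jog '{"dp":[[0,0,-0.01],[0,0,-0.04],[0,0,-0.08],[0,-0.04,-0.1],[0,-0.08,-0.1],[0,-0.12,-0.1],[0,-0.16,-0.1],[0,-0.19,-0.1],[0,-0.2,-0.1],[0,-0.2,-0.1]],"angular":[[0,0,0],[0,0,0],[0,0,0],[0,0,0],[0,0,0],[0,0,0],[0,0,0],[0,0,0],[0,0,0],[0,0,0]],"gripper":[0,0,0,0,0,0,0,0,0,0]}'; python3 - <<'E'
from h import *
a=bot.get_image("top")[0];b=bot.get_image("side")[0]
cv2.imwrite("pics/fin.png",np.hstack([a[90:290,220:420],b[100:300,210:410]])[:,:,::-1].repeat(2,0).repeat(2,1))
for m,s,c in comps(mask(a,"red"))+comps(mask(a,"yellow")):
    v,u=np.nonzero(m); P=plane("top",np.c_[u,v],.13 if mask(a,"red")[v[0],u[0]] else .114)[:,:2]
    print(s,cv2.boxPoints(cv2.minAreaRect(P.astype(np.float32)*1000)).round(0).tolist())
E
```

```text
clock: 10.8
tool_pos: [0.423, -0.0555, 0.2373]
orientation: [0.001, 0.745, 0.667, 0.001]
ft_force: [0.2, 0.1, 0.2]
opening: 0.0005
finger_force: 0.0
[345 176  24  11 194] [[609.0, -99.0], [628.0, -101.0], [634.0, -50.0], [615.0, -47.0]]
[296 170  33  15 331] [[617.0, -10.0], [641.0, -13.0], [650.0, 58.0], [625.0, 61.0]]
[366 179   7  11  26] [[603.0, -107.0], [627.0, -115.0], [630.0, -105.0], [607.0, -97.0]]
[335 182  10   5  29] [[612.0, -47.0], [621.0, -48.0], [624.0, -28.0], [615.0, -27.0]]
```

View pics/fin.png

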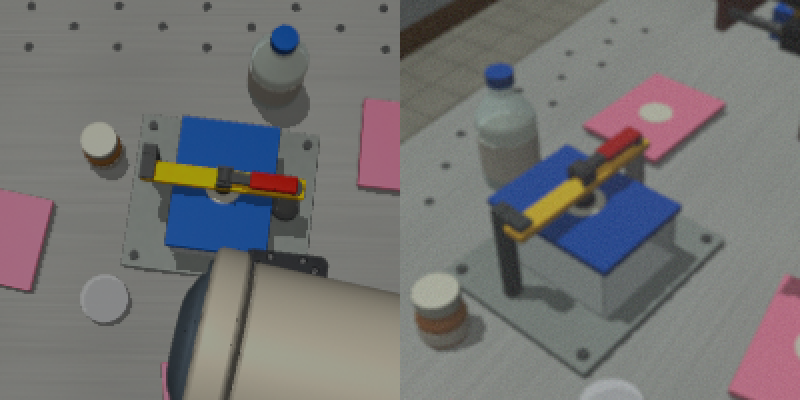

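The strap is in its keeper at (150,165) and the red lever lies flat along it at (275,183). The lid is seated, the bystanders have not moved, and the hand is clear.

```bash
python3 -c "
from plant import bot
print(bot.close_job())"
```

```text
the job is handed in; nothing more can be done
None
```

I handed the job in at about 11 s of the allowed 48: the strap is home in its keeper and the lever was then pushed fully down. The lid is still seated, the bottle, jar and dish stand where they were, and the hand is clear. The close-out call returned no verdict, and I could not measure the pad's force on the lid directly.

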